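# Check the caps and shelve the plant-food jars

## Robot

A 6-joint arm with a two-finger parallel gripper is mounted at the origin on the work surface. World frame = base frame: x ahead of the robot, y to its left, z up, the work surface at z = 0. Lengths are in m, angles in rad, forces in N, time in s.
With the tool pointing down it reaches from about 0.225 to 0.875 m from the base axis. Payload 3.4 kg.
Tool frame: the origin (TCP) lies at the very end of the fingers, on their centre line; the grasp point (between the pads) lies 19 mm behind it; z points along the fingers, y is the line along which they close (so a half turn about z gives the same grasp; the last joint's range is limited). The gripper opens to 85 mm and grips with 20 to 120 N. Pads are 22 mm wide; open, the fingers measure 114 mm over their backs; the gripper's body (76 mm by 85 mm) begins 54 mm behind the grasp point. The pads swing forward as they close: fully open they stand 13 mm farther back than shut.
Start: joints at [-1.297, 0.276, 1.505, -0, 1.361, -0.121], TCP at [0.221, -0.531, 0.231] pointing down, gripper open.
Joint ranges: [-2.89, 2.89], [-0.75, 2.08], [0.22, 2.7], [-1.18, 4.32], [0.11, 2.71], [-2.7, 2.7]. Speed limits (rad/s): [2.57, 2.57, 3.14, 3.14, 3.14, 3.14].

## Interface

Orientations are given as a unit quaternion [w, x, y, z].
In Python, from rig import manip, eyes gives the robot as it stands.
- The arm moves only by the tool servo_tool, never from a script. Its argument "series" is text: rows parted by semicolons, each of 7 numbers parted by spaces: the shift along the tool's x, y, z in m, then the turn, a rotation vector about the tool's x, y, z in degrees, then the closure, from 0 (fully open) to 1 (shut). In form: dx dy dz ax ay az fingers; .... A call has 1 to 5 rows; each row is the pose to reach, as a shift and turn from the pose commanded when the call began, along the tool's axes at that moment; what a row does not reach only later rows make up. A row lasts 1/10 s, in which the tool goes at most 50 mm and 8.59 degrees, less where a joint would pass 70% of its speed; a pose out of reach is approached as far as the arm can. A call with a gripper value outside its range is refused whole. The fingers move at their own pace and stop on an object; "squeeze" is the grip in N (left out, the last holds). Time passes only in rows, so rows that repeat a pose let the fingers close. It gives the time, the measured TCP pose, the force, the opening and the grip force at its end, in the units of the state.
- manip.get_state(): the state, without advancing time (a new reading comes with each control period).
- eyes.get_image(name): name is "scene" or "side" or "wrist"; returns the picture (400x640x3 uint8, red, green, blue); there is no depth.
- eyes.camera_info(name): a dict with "fx", "fy", "cx", "cy" (pixels), "dist" ([k1, k2, p1, p2, k3] as OpenCV has them; the pictures are not rectified), "eye" and "orientation" of the camera in the world. Camera axes: x right, y down, z forward; pixel columns grow to the right and rows downward; lengths in m; the calibration is good to about 2 mm. A picture is of the moment at which its call begins: read the wrist's pose just before it. camera_info takes no time and is no camera call; for the wrist camera it gives the pose at the moment of the call.
- manip.sign_off(): hands the job in; it is judged then, once.
The state is a dict: "clock": time; "qpos": joint angles; "qd": joint speeds; "effort": joint torques, N m; "position": TCP position; "ee_rot": TCP orientation; "contact_force": force on the tool from outside, world axes, zero at the start; "moment": the same for the moment, N m; "width": finger opening in m; "gripper_force": force on a finger pad.
Only numpy, scipy, OpenCV 4.12 (cv2) and the standard library are available. Lean on these libraries where they do the work, as an engineer would, in place of code of your own. Each camera call takes 0.05 s, during which the arm holds its last target. There are 200 camera calls.

## Task

Three square screw-top jars of plant food stand in the plywood carrier and some of their caps are loose, which shows only when you try them. Screw every loose cap clockwise until it is fully home before its jar touches the shelf, and set all three jars down gently, upright and wholly on the low wooden shelf, then let go. Leave the three potted plants where they stand.

Things in the scene. Friction and masses are not known exactly. Their poses are not given: they have to be found in the camera images.
- carrier: Fixed plywood block, 220 x 220 x 40 mm; origin: centre of its underside, x and y along its edges. Four square recesses, 61 mm wide, floor 10 mm above the underside, at x = +-48, y = +-48 mm: three hold jars, one a potted plant, in any order. A jar fits with 2 to 3 mm play each side and can turn at most 0.15 rad in it, so the recess holds it while its cap is twisted. Jars lift straight out.
- shelf: Fixed low wooden shelf (plant riser) on the bench, 240 (x) x 320 (y) mm, flat top 50 mm above the bench, nothing above it. Origin: centre of its underside at bench level, axes along its edges. One potted plant already stands somewhere on it.
- jar_tall: The tall one of three amber screw-top jars (loose, 0.2 to 0.45 kg): square body 56 x 56 x 80 mm with a paper label, a 4 mm neck gap, then a round black ribbed cap, 52 mm diameter, 22 mm high: 106 mm overall. Origin: centre of its underside, z up, x and y square to its sides. It can be lifted by its cap.
- cap_tall (a point): Centre of the top of the tall jar's cap, 106 mm above the jar's underside when home; its axes are the jar's and do not turn with the cap. The cap tightens clockwise from above, drag 0.06 N m, up to a firm stop. It starts tight or loose by up to 1.2 rad, rising 2 mm per rad (at most 2.4 mm, hard to see: feel it by turning). It cannot come off.
- jar_middle: The middle one of three amber screw-top jars (loose, 0.2 to 0.45 kg): square body 56 x 56 x 68 mm with a paper label, a 4 mm neck gap, then a round black ribbed cap, 52 mm diameter, 22 mm high: 94 mm overall. Origin: centre of its underside, z up, x and y square to its sides. It can be lifted by its cap.
- cap_middle (a point): Centre of the top of the middle jar's cap, 94 mm above the jar's underside when home; its axes are the jar's and do not turn with the cap. The cap tightens clockwise from above, drag 0.06 N m, up to a firm stop. It starts tight or loose by up to 1.2 rad, rising 2 mm per rad (at most 2.4 mm, hard to see: feel it by turning). It cannot come off.
- jar_short: The short one of three amber screw-top jars (loose, 0.2 to 0.45 kg): square body 56 x 56 x 56 mm with a paper label, a 4 mm neck gap, then a round black ribbed cap, 52 mm diameter, 22 mm high: 82 mm overall. Origin: centre of its underside, z up, x and y square to its sides. It can be lifted by its cap.
- cap_short (a point): Centre of the top of the short jar's cap, 82 mm above the jar's underside when home; its axes are the jar's and do not turn with the cap. The cap tightens clockwise from above, drag 0.06 N m, up to a firm stop. It starts tight or loose by up to 1.2 rad, rising 2 mm per rad (at most 2.4 mm, hard to see: feel it by turning). It cannot come off.
- pot_in_carrier: Loose terracotta pot with a small blue-green rosette, standing in one recess of the carrier; leave it. 66 mm diameter, about 90 mm high with the plant. Origin: centre of its underside.
- pot_on_shelf: Loose white pot with a small pink rosette, standing on the shelf; leave it. 72 mm diameter, about 90 mm high with the plant. Origin: centre of its underside.
- pot_front: Loose terracotta pot with a white finger-leaved plant, on the bench between carrier and shelf; leave it. 80 mm diameter, about 110 mm high with the plant. Origin: centre of its underside.
Mind the look-alikes: they are no part of the job. What is shaped like the jar_middle but purple is not meant.

How it is judged:
At the end, for the whole second after the job is handed in: Each of the three jars stands upright (within 0.06 rad) and at rest on the shelf top (underside within 5 mm of it), its centre at least 15 mm inside every edge of the shelf, its cap within 0.5 mm (a quarter of a radian) of fully home, with the fingers off it (z of cap_tall in the frame of jar_tall below 0.1065 m and x of jar_tall in the frame of shelf between -0.105 and 0.105 m and y of jar_tall in the frame of shelf between -0.145 and 0.145 m and z of jar_tall in the frame of shelf between 0.045 and 0.055 m and angle between each of jar_tall, jar_middle, jar_short's own z axis and vertical below 0.06 rad and linear speed of each of jar_tall, jar_middle, jar_short below 0.02 m/s and contact force between each of jar_tall, jar_middle, jar_short and the fingers below 0.1 N and z of cap_middle in the frame of jar_middle below 0.0945 m and x of jar_middle in the frame of shelf between -0.105 and 0.105 m and y of jar_middle in the frame of shelf between -0.145 and 0.145 m and z of jar_middle in the frame of shelf between 0.045 and 0.055 m and z of cap_short in the frame of jar_short below 0.0825 m and x of jar_short in the frame of shelf between -0.105 and 0.105 m and y of jar_short in the frame of shelf between -0.145 and 0.145 m and z of jar_short in the frame of shelf between 0.045 and 0.055 m); the robot touches nothing.
It fails at once if a jar is set on the shelf with its cap still loose (by over 0.9 mm, 0.45 rad) ((contact force between jar_tall and shelf above 1 N and z of cap_tall in the frame of jar_tall above 0.1069 m) or (contact force between jar_middle and shelf above 1 N and z of cap_middle in the frame of jar_middle above 0.0949 m) or (contact force between jar_short and shelf above 1 N and z of cap_short in the frame of jar_short above 0.0829 m)).
It fails at once if a jar is dropped or banged onto the shelf (over 45 N) (contact force between any of jar_tall, jar_middle, jar_short and shelf above 45 N).
It fails at once if a jar is tipped by more than 0.7 rad (angle between any of jar_tall, jar_middle, jar_short's own z axis and vertical above 0.7 rad).
It fails at once if a potted plant is shifted by more than 30 mm or tipped by over 0.35 rad (distance of any of pot_in_carrier, pot_on_shelf, pot_front from where it was at the start of the episode above 0.03 m or angle between any of pot_in_carrier, pot_on_shelf, pot_front's own z axis and vertical above 0.35 rad).
It also fails if it takes over 72 s, if anything falls off the work surface, if the arm or the gripper's body presses on something with over 40 N, if the wrist force passes 120 N, or if a joint passes its speed limit or range.

## Working session

There is one attempt and no reset: what is moved stays moved. The work goes in short steps, Python scripts to look and compute and a tool call to move; the robot and the scene stay as the last step left them, time stands still between calls to the robot, and variables do not carry over. Pictures are saved under pics/ and viewed, at most 10 in all, crops included, and the job is handed in when it is done.

Besides the shell and the picture viewer there is one more tool, called as name(argument=value, ...), one argument or row to a line, values as JSON. servo_tool: Moves the arm, as the interface text tells. Its arguments: {"type":"object","properties":{"series":{"type":"string"},"squeeze":{"type":"number"}},"required":["series"]}

```bash
mkdir -p pics; cat > h.py <<'E'
import numpy as np, cv2
from scipy.spatial.transform import Rotation as R
from rig import manip, eyes
def rot(q): return R.from_quat([q[1],q[2],q[3],q[0]])
def cam(n):
    c=eyes.camera_info(n); K=np.array([[c['fx'],0,c['cx']],[0,c['fy'],c['cy']],[0,0,1.]])
    return K,np.array(c['dist'],float),np.array(c['eye'],float),rot(c['orientation'])
def toplane(c,uv,z):
    K,d,e,r=c; p=cv2.undistortPoints(np.array(uv,float).reshape(-1,1,2),K,d).reshape(-1,2)
    v=r.apply(np.c_[p,np.ones(len(p))]); return e+v*((z-e[2])/v[:,2])[:,None]
def proj(c,X):
    K,d,e,r=c; Y=r.inv().apply(np.array(X,float).reshape(-1,3)-e)
    return cv2.projectPoints(Y,np.zeros(3),np.zeros(3),K,d)[0].reshape(-1,2)
def snap(n):
    im=eyes.get_image(n); return cv2.cvtColor(im,cv2.COLOR_RGB2BGR)
E
python3 - <<'E'
from h import *
a=snap('scene');b=snap('side');cv2.imwrite('pics/scene0.png',a);cv2.imwrite('pics/side0.png',b)
for n in('scene','side','wrist'):
    c=cam(n);print(n,c[2],c[3].as_matrix()[:,2],c[0][0,0])
    cv2.imwrite(f'pics/w0.png',snap('wrist')) if n=='wrist' else 0
s=manip.get_state();print(s)
E
```

```text
scene [1.10823071 0.18915712 0.64634665] [-0.71957623 -0.23161345 -0.65464896] 367.37061290903506
side [0.24491142 0.72759344 0.66851277] [ 0.28960909 -0.76666556 -0.57301875] 439.45728761283175
wrist [ 0.2819502  -0.50484187  0.37387401] [-0.24164667 -0.09926049 -0.96527418] 345.15615389228765
{'clock': 0.15, 'qpos': array([-1.29698470e+00,  2.76479764e-01,  1.50582138e+00, -1.06598847e-05,
        1.36068045e+00, -1.21022739e-01]), 'qd': array([-1.32225065e-03,  6.68711793e-04, -2.62033823e-03, -1.09746154e-04,
       -5.58661922e-05,  8.03295479e-04]), 'effort': array([ 1.62348057e-03, -4.17144585e+01, -2.46032792e+01,  4.09940276e-05,
        7.49415572e-03,  1.72762992e-05]), 'position': array([ 0.22105425, -0.53040517,  0.23062963]), 'ee_rot': array([-6.92047894e-04,  9.80575980e-01,  1.96138384e-01, -5.81988951e-05]), 'contact_force': array([ 0.39360327, -0.21473428,  0.10606311]), 'moment': array([-0.01072081,  0.00830499, -0.01411706]), 'gripper_force': 0.0, 'width': 0.08555626332355853}
```

View pics/scene0.png

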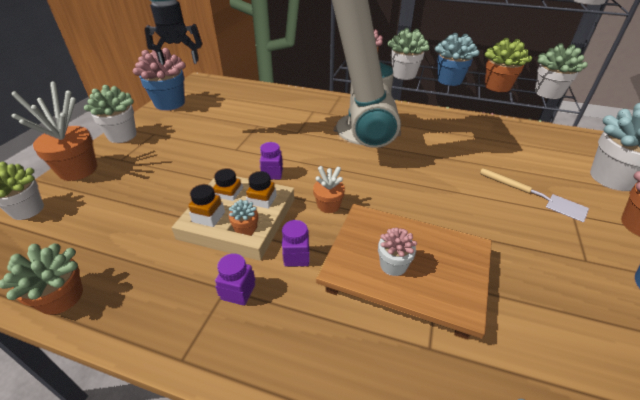

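View pics/side0.png

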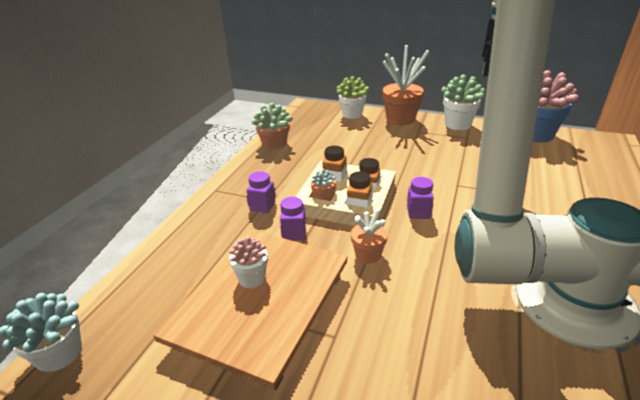

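The caps of the amber jars are at about (203,193), (226,178) and (261,181) in the scene view. Three things could be taken for them: the purple jars at (270,160), (295,243) and (235,278). The potted plants are at (243,215), (329,188) and (397,250). I choose the three amber jars in the carrier and will check them in one close crop.

```bash
python3 - <<'E'
from h import *
a=cv2.imread('pics/scene0.png');b=cv2.imread('pics/side0.png')
def crop(im,x,y,w,h,s):
    o=cv2.resize(im[y:y+h,x:x+w],None,fx=s,fy=s,interpolation=cv2.INTER_CUBIC)
    for k in range(0,w,20): cv2.putText(o,str(x+k),(k*s,8),0,.3,(0,255,0),1);cv2.line(o,(k*s,0),(k*s,3),(0,255,0),1)
    for k in range(0,h,20): cv2.putText(o,str(y+k),(0,k*s+3),0,.3,(0,255,0),1)
    return o
A=crop(a,170,165,133,100,3);B=crop(b,280,140,133,100,3);C=crop(a,310,200,200,145,2);D=crop(b,150,225,200,160,2)
M=np.zeros((600,800,3),np.uint8)
for o,(x,y) in((A,(0,0)),(B,(400,0)),(C,(0,305)),(D,(400,305))):
    h=min(o.shape[0],600-y);w=min(o.shape[1],800-x);M[y:y+h,x:x+w]=o[:h,:w]
cv2.imwrite('pics/m.png',M)
for n,im,(x,y,w,h) in(('scene',a,(185,165,100,60)),('side',b,(310,140,80,60))):
    g=im[y:y+h,x:x+w].max(2)<60
    N,l,s,c=cv2.connectedComponentsWithStats(g.astype(np.uint8),connectivity=4)
    for i in range(1,N):
        if s[i,4]>30: print(n,s[i]+[x,y,0,0,0],c[i]+[x,y])
E
```

```text
scene [215 169  21  18 287] [224.95818815 177.52961672]
scene [249 172  22  18 312] [259.50320513 180.62820513]
scene [191 185  24  20 367] [202.29427793 194.48228883]
side [326 152  17   8  49] [334.6122449  156.69387755]
```

View pics/m.png

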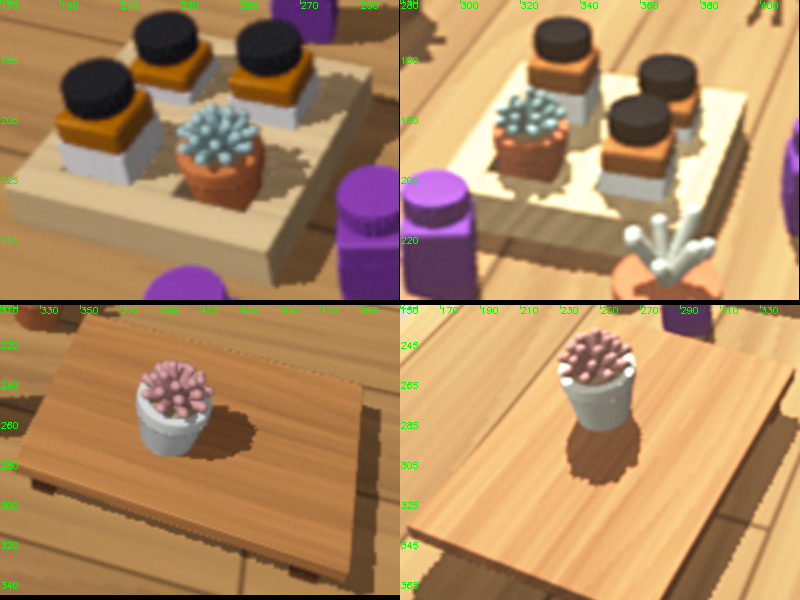

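The crop confirms black caps on amber, white-labelled jars: tall at scene (202,191), middle/short at (226,175) and (260,178), pot at (243,215). Now fitting the poses.

```bash
python3 - <<'E'
from h import *
from scipy.optimize import least_squares as LS
sc,sd=cam('scene'),cam('side')
def fit(hx,hy,z,obs,x0):
    # obs: (cam, uv, corner signs)
    def w(p): 
        c,s=np.cos(p[2]),np.sin(p[2]); return lambda a,b:[p[0]+c*a*hx-s*b*hy,p[1]+s*a*hx+c*b*hy,z]
    f=lambda p:np.concatenate([(proj(c,[w(p)(*k)])[0]-uv) for c,uv,k in obs])
    r=LS(f,x0,loss='soft_l1'); return r.x,r.fun.reshape(-1,2).round(1)
# rough world corners
P=lambda c,uv,z:toplane(c,[uv],z)[0].round(3)
for t,c,uv in(('nl',sc,(172.3,228)),('nr',sc,(260,249)),('fr',sc,(293.5,187.6)),('s1',sd,(395.7,171.7)),('s2',sd,(381.7,211.7)),('s3',sd,(297,199))): print(t,P(c,uv,.04))
for t,c,uv in(('fl',sc,(355,207.5)),('fr',sc,(491,240)),('nr',sc,(483.5,334)),('nl',sc,(320,281.5)),('s1',sd,(347,258)),('s2',sd,(154,336.5)),('s3',sd,(275,378))): print('shelf',t,P(c,uv,.05))
for z in(.092,.104,.116): print(z,[P(sc,u,z).tolist() for u in((202.5,191),(225.5,174.5),(259.8,177.5))],[P(sd,u,z).tolist() for u in((334.5,152),(369,164),(359.5,178))])
print('potfront',P(sc,(329,206),.0),P(sc,(328,192),.05),'potshelf',P(sc,(395,268),.055),'shelfpot side',P(sd,(249,280),.055))
E
```

```text
nl [ 0.649 -0.318  0.04 ]
nr [ 0.644 -0.099  0.04 ]
fr [ 0.425 -0.105  0.04 ]
s1 [ 0.426 -0.318  0.04 ]
s2 [ 0.418 -0.123  0.04 ]
s3 [ 0.635 -0.111  0.04 ]
shelf fl [0.462 0.067 0.05 ]
shelf fr [0.472 0.377 0.05 ]
shelf nr [0.71  0.359 0.05 ]
shelf nl [0.692 0.054 0.05 ]
shelf s1 [0.445 0.072 0.05 ]
shelf s2 [0.703 0.366 0.05 ]
shelf s3 [0.47  0.372 0.05 ]
0.092 [[0.562, -0.28, 0.092], [0.488, -0.26, 0.092], [0.473, -0.173, 0.092]] [[0.592, -0.285, 0.092], [0.485, -0.249, 0.092], [0.489, -0.175, 0.092]]
0.104 [[0.574, -0.269, 0.104], [0.502, -0.25, 0.104], [0.487, -0.165, 0.104]] [[0.585, -0.264, 0.104], [0.48, -0.229, 0.104], [0.484, -0.156, 0.104]]
0.116 [[0.586, -0.259, 0.116], [0.515, -0.24, 0.116], [0.501, -0.157, 0.116]] [[0.578, -0.243, 0.116], [0.475, -0.208, 0.116], [0.479, -0.137, 0.116]]
potfront [ 0.423 -0.009  0.   ] [ 0.426 -0.011  0.05 ] potshelf [0.618 0.189 0.055] shelfpot side [0.607 0.198 0.055]
```

servo_tool(
  series="0.2 -0.085 -0.02 0 0 -11 0; 0.2 -0.085 -0.02 0 0 -11 0; 0.2 -0.085 -0.02 0 0 -11 0; 0.2 -0.085 -0.02 0 0 -11 0; 0.2 -0.085 -0.02 0 0 -11 0",
)

```text
clock: 0.65
position: [0.3755, -0.3719, 0.2517]
ee_rot: [-0.0, 0.957, 0.291, 0.001]
contact_force: [-0.7, 0.2, 0.1]
width: 0.0854
gripper_force: 0.0
```

```bash
cat >> h.py <<'E'
def go(x,y,z,phi=None,quiet=False):
    "needed shift in tool axes to reach world x,y,z and tool yaw phi (deg), tool down"
    s=manip.get_state(); r=rot(s['ee_rot']); p=np.array(s['position']); m=r.as_matrix()
    ph=np.degrees(np.arctan2(m[1,0],m[0,0])); d=r.inv().apply(np.array([x,y,z])-p)
    q=ph if phi is None else phi
    t=R.from_euler('z',q,degrees=True)*R.from_euler('x',180,degrees=True)
    rv=np.degrees((r.inv()*t).as_rotvec())
    print('d',d.round(4),'rv',rv.round(2),'| p',p.round(4),'phi',ph.round(2),'q6',round(s['qpos'][5],2),'w',round(s['width'],4),'t',round(s['clock'],2))
E
python3 -c "
from h import *
go(.525,-.22,.25,45)"
```

```text
d [ 0.2088 -0.0431  0.0022] rv [ -0.    -0.13 -11.19] | p [ 0.3755 -0.3719  0.2517] phi 33.81 q6 0.07 w 0.0854 t 0.65
```

servo_tool(
  series="0.2088 -0.0431 0.0022 0 -0.1 -11.2 0; 0.2088 -0.0431 0.0022 0 -0.1 -11.2 0; 0.2088 -0.0431 0.0022 0 -0.1 -11.2 0; 0.2088 -0.0431 0.0022 0 -0.1 -11.2 0; 0.2088 -0.0431 0.0022 0 -0.1 -11.2 0",
)

```text
clock: 1.15
position: [0.5258, -0.22, 0.2486]
ee_rot: [-0.001, 0.924, 0.383, 0.0]
contact_force: [-0.3, -0.3, 0.4]
width: 0.0856
gripper_force: 0.0
```

```bash
python3 - <<'E'
from h import *
go(.487,-.163,.13,45)
c=cam('wrist');a=snap('wrist');cv2.imwrite('pics/w1.png',a)
o=a.copy()
for (x,y,z) in((.585,-.257,.116),(.489,-.259,.092),(.487,-.163,.104)):
    t=np.linspace(0,2*np.pi,40)
    cv2.polylines(o,[proj(c,np.c_[x+.026*np.cos(t),y+.026*np.sin(t),0*t+z]).astype(int)],True,(0,255,0),1)
k=np.array([[1,1],[-1,1],[-1,-1],[1,-1]])*.11@R.from_euler('z',.02).as_matrix()[:2,:2].T+[.536,-.21]
cv2.polylines(o,[proj(c,np.c_[k,[.04]*4]).astype(int)],True,(255,0,255),1)
cv2.imwrite('pics/w1o.png',o)
E
```

```text
d [ 0.0129 -0.0677  0.1187] rv [-0.05 -0.04  0.08] | p [ 0.5258 -0.22    0.2486] phi 45.08 q6 0.26 w 0.0856 t 1.15
```

View pics/w1o.png

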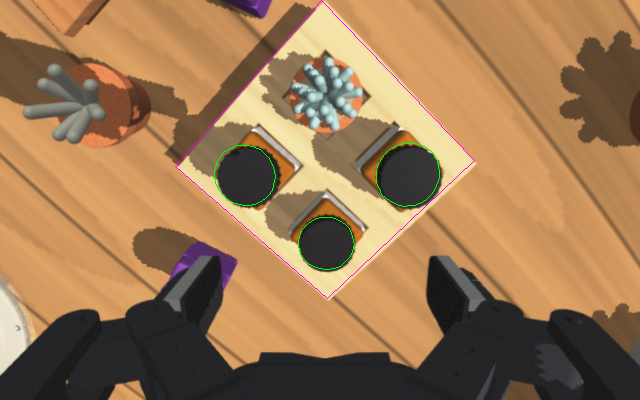

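The wrist view shows the projected caps at (246,175), (408,175) and (327,243), and the carrier outline, all matching the picture within about 2 px. The poses are good, so I start with the middle jar.

servo_tool(
  series="0.013 -0.068 0.02 0 0 0 0; 0.013 -0.068 0.04 0 0 0 0; 0.013 -0.068 0.09 0 0 0 0.1; 0.013 -0.068 0.12 0 0 0 0.15; 0.013 -0.068 0.14 0 0 0 0.2",
)

```text
clock: 1.7
position: [0.4815, -0.1669, 0.1068]
ee_rot: [-0.001, 0.925, 0.381, -0.003]
contact_force: [0.2, 0.5, 0.0]
width: 0.0682
gripper_force: 0.0
```

```bash
python3 -c "
from h import *
go(.487,-.163,.078,45)"
```

```text
d [0.0068 0.0012 0.0287] rv [-0.21  0.23 -0.21] | p [ 0.4815 -0.1669  0.1068] phi 44.79 q6 0.32 w 0.0682 t 1.7
```

servo_tool(
  series="0 0 0.01 0 0 0 0.2; 0 0 0.025 0 0 0 0.2; 0 0 0.03 0 0 0 0.2; 0 0 0.03 0 0 0 0.2",
)

```text
clock: 2.1
position: [0.4837, -0.1673, 0.079]
ee_rot: [0.0, 0.925, 0.381, -0.001]
contact_force: [-0.4, 0.1, -0.0]
width: 0.0683
gripper_force: 0.0
```

```bash
python3 -c "
from h import *
go(.487,-.163,.078,45)"
```

```text
d [ 0.0053 -0.0007  0.0009] rv [-0.05  0.13 -0.22] | p [ 0.4837 -0.1673  0.079 ] phi 44.78 q6 0.32 w 0.0683 t 2.1
```

servo_tool(
  series="0.005 -0.001 0.001 0 0 0 0.2; 0.005 -0.001 0.001 0 0 0 1; 0.005 -0.001 0.001 0 0 0 1; 0.005 -0.001 0.001 0 0 0 1; 0.005 -0.001 0.001 0 0 0 1",
  squeeze=60,
)

```text
clock: 2.6
position: [0.4882, -0.1631, 0.079]
ee_rot: [0.002, 0.924, 0.381, 0.0]
contact_force: [2.1, -0.8, 4.2]
width: 0.0502
gripper_force: 61.9
```

```bash
python3 -c "
from h import *
go(.487,-.163,.078,45);s=manip.get_state();print(s['gripper_force'],s['contact_force'],s['moment'])"
```

```text
d [-0.0008 -0.0009  0.001 ] rv [ 0.17  0.05 -0.17] | p [ 0.4882 -0.1631  0.079 ] phi 44.83 q6 0.33 w 0.0502 t 2.6
61.862919330596924 [ 2.0603687  -0.77437724  4.23328393] [-0.11198291 -0.19290086  0.03006177]
```

servo_tool(
  series="0 0 0 0 0 8 1; 0 0 0 0 0 16 1; 0 0 0 0 0 24 1; 0 0 0 0 0 24 1",
)

```text
clock: 3.0
position: [0.4877, -0.1632, 0.0785]
ee_rot: [0.001, 0.983, 0.181, -0.0]
contact_force: [2.8, -1.6, 3.0]
width: 0.0503
gripper_force: 61.9
```

```bash
python3 -c "
from h import *
go(.487,-.163,.078,45);s=manip.get_state();print(s['gripper_force'],s['contact_force'],s['moment'])"
```

```text
d [-0.0005 -0.0004  0.0005] rv [  0.13   0.07 -24.15] | p [ 0.4877 -0.1632  0.0785] phi 20.85 q6 0.75 w 0.0503 t 3.0
61.89240574836731 [ 2.83431606 -1.57875467  2.96934953] [-0.40299929 -0.25534725  0.01970447]
```

servo_tool(
  series="0 0 0 0 0 8 1; 0 0 0 0 0 16 1; 0 0 0 0 0 24 1; 0 0 0 0 0 32 1; 0 0 0 0 0 32 1",
)

```text
clock: 3.5
position: [0.487, -0.1624, 0.0777]
ee_rot: [0.0, 0.995, -0.096, -0.001]
contact_force: [1.6, -1.2, -2.2]
width: 0.0507
gripper_force: 62.4
```

```bash
python3 -c "
from h import *
go(.487,-.163,.078,45);s=manip.get_state();print(s['gripper_force'],s['contact_force'],s['moment'],s['effort'])"
```

```text
d [ 0.0002  0.0006 -0.0003] rv [ 2.000e-02  1.000e-01 -5.602e+01] | p [ 0.487  -0.1624  0.0777] phi -11.02 q6 1.31 w 0.0507 t 3.5
62.358877658843994 [ 1.64676104 -1.23236399 -2.20717134] [-0.22157233 -0.28098631  0.00795584] [  0.22315074 -39.50317025 -18.33087444   0.05830114   0.72761636
   0.60334448]
```

servo_tool(
  series="0 0 0 0 0 8 1; 0 0 0 0 0 8 1",
)

```text
clock: 3.7
position: [0.4883, -0.164, 0.0782]
ee_rot: [0.002, 0.986, -0.164, 0.001]
contact_force: [2.9, -4.6, -2.3]
width: 0.0502
gripper_force: 62.7
```

```bash
python3 -c "
from h import *
go(.487,-.163,.078,45);s=manip.get_state();print(s['gripper_force'],s['contact_force'],s['moment'],s['effort'])"
```

```text
d [-0.0016 -0.0005  0.0002] rv [ 2.800e-01 -2.000e-02 -6.391e+01] | p [ 0.4883 -0.164   0.0782] phi -18.91 q6 1.45 w 0.0502 t 3.7
62.72901177406311 [ 2.90903986 -4.63579288 -2.32386565] [-0.96929278 -0.58541563  0.09295445] [  1.4809683  -39.52635884 -16.72764122   0.83771719   1.72137022
   0.57419524]
```

servo_tool(
  series="0 0 0 0 0 8 1; 0 0 0 0 0 12 1; 0 0 0 0 0 12 1",
)

```text
clock: 4.0
position: [0.4871, -0.1643, 0.0783]
ee_rot: [0.003, 0.965, -0.263, 0.0]
contact_force: [1.4, -5.3, -0.3]
width: 0.0508
gripper_force: 62.9
```

```bash
python3 -c "
from h import *
go(.487,-.163,.078,45);s=manip.get_state();print(s['gripper_force'],s['contact_force'],s['moment'],s['effort'])"
```

```text
d [-0.0008 -0.0011  0.0003] rv [  0.35   0.14 -75.5 ] | p [ 0.4871 -0.1643  0.0783] phi -30.5 q6 1.65 w 0.0508 t 4.0
62.87601828575134 [ 1.39190994 -5.29811249 -0.27755642] [-0.99855618 -0.07729747  1.88218149] [  0.81813337 -38.37841988 -16.79325521   2.5454738    1.13690771
   2.09279269]
```

Wrist moment jumped to 1.9 N m, so this cap is home after about 65° of turning. Backing off slightly and lifting.

servo_tool(
  series="0 0 0 0 0 -3 1; 0 0 -0.02 0 0 -3 1; 0 0 -0.06 0 0 -3 1; 0 0 -0.11 0 0 -3 1; 0 0 -0.16 0 0 -3 1",
)

```text
clock: 4.5
position: [0.4852, -0.1606, 0.2379]
ee_rot: [-0.001, 0.97, -0.241, -0.004]
contact_force: [1.5, -0.9, -3.3]
width: 0.05
gripper_force: 68.7
```

```bash
python3 -c "
from h import *
go(.52,.13,.24,-27);s=manip.get_state();print(s['gripper_force'],s['contact_force'],s['moment'],s['effort'])"
```

```text
d [-0.1054 -0.2731 -0.0014] rv [ 0.01  0.41 -0.92] | p [ 0.4852 -0.1606  0.2379] phi -27.92 q6 1.6 w 0.05 t 4.5
68.74623656272888 [ 1.46513668 -0.90874049 -3.26665788] [ 0.00584225 -0.11548012 -0.02830693] [ 3.06028873e-01 -3.68499684e+01 -2.23979455e+01 -7.61899457e-03
 -3.65605876e-01  4.94732940e-04]
```

servo_tool(
  series="-0.008 -0.022 0 0 0.4 0 1; -0.022 -0.056 0 0 0.4 0 1; -0.038 -0.098 0 0 0.4 0 1; -0.054 -0.14 0 0 0.4 0 1; -0.07 -0.182 0 0 0.4 0 1",
)

```text
clock: 5.0
position: [0.5094, 0.0336, 0.2366]
ee_rot: [0.001, 0.97, -0.242, 0.0]
contact_force: [0.5, -0.2, -2.6]
width: 0.0505
gripper_force: 68.8
```

servo_tool(
  series="-0.016 -0.042 0 0 0 0 1; -0.028 -0.073 0 0 0 0 1; -0.0354 -0.0911 0 0 0 0 1; -0.0354 -0.0911 0.03 0 0 0 1; -0.0354 -0.0911 0.065 0 0 0 1",
)

```text
clock: 5.5
position: [0.5227, 0.1295, 0.1718]
ee_rot: [0.001, 0.971, -0.24, 0.002]
contact_force: [0.5, -0.3, -4.3]
width: 0.05
gripper_force: 68.8
```

```bash
python3 -c "
from h import *
go(.52,.13,.118);s=manip.get_state();print(s['gripper_force'],s['contact_force'],s['moment'])
c=cam('scene');a=snap('scene');o=cv2.resize(a[150:350,250:510],None,fx=2.5,fy=2.5,interpolation=cv2.INTER_CUBIC);cv2.imwrite('pics/s2.png',o)"
```

```text
d [-0.0029  0.0008  0.0538] rv [ 0.04 -0.3  -0.  ] | p [0.5227 0.1295 0.1718] phi -27.82 q6 2.17 w 0.05 t 5.5
68.83296132087708 [ 0.45949109 -0.33833116 -4.30878461] [-0.01885087 -0.01296678  0.0580924 ]
```

View pics/s2.png

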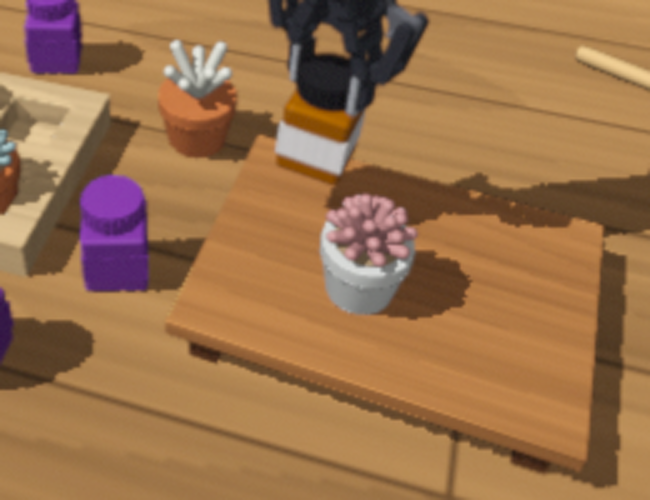

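The jar hangs upright at (320,130) in the crop, over the far-left part of the shelf and clear of the pink pot at (365,260). Lowering.

servo_tool(
  series="0 0 0.02 0 0 0 1; 0 0 0.036 0 0 0 1; 0 0 0.044 0 0 0 1; 0 0 0.048 0 0 0 1; 0 0 0.05 0 0 0 1",
)

```text
clock: 6.05
position: [0.5236, 0.1277, 0.1225]
ee_rot: [0.002, 0.97, -0.243, 0.003]
contact_force: [0.3, -0.4, -3.0]
width: 0.0498
gripper_force: 68.7
```

servo_tool(
  series="0 0 0.0015 0 0 0 1; 0 0 0.003 0 0 0 1; 0 0 0.004 0 0 0 1; 0 0 0.004 0 0 0 1",
)

```text
clock: 6.45
position: [0.5246, 0.1276, 0.1193]
ee_rot: [0.001, 0.97, -0.243, 0.004]
contact_force: [0.8, -0.8, -0.3]
width: 0.0505
gripper_force: 68.9
```

servo_tool(
  series="0 0 0.0015 0 0 0 1; 0 0 0.0015 0 0 0 1; 0 0 0.0015 0 0 0 0.2; 0 0 0.0015 0 0 0 0.1; 0 0 0.0015 0 0 0 0.1",
)

```text
clock: 6.95
position: [0.5236, 0.1278, 0.1168]
ee_rot: [0.002, 0.97, -0.243, 0.003]
contact_force: [0.5, -0.8, -0.6]
width: 0.077
gripper_force: 0.0
```

servo_tool(
  series="0 0 -0.01 0 0 0 0.1; 0 0 -0.03 0 0 0 0.1; 0 0 -0.06 0 0 0 0; 0 0 -0.1 0 0 0 0; 0 0 -0.14 0 0 0 0",
)

```text
clock: 7.45
position: [0.5227, 0.1284, 0.2587]
ee_rot: [0.002, 0.97, -0.243, 0.003]
contact_force: [0.6, -0.3, 0.4]
width: 0.0857
gripper_force: 0.0
```

```bash
python3 - <<'E'
from h import *
go(.489,-.259,.25,45)
c=cam('scene');a=snap('scene')
t=np.linspace(0,2*np.pi,40)
for z,x,y in((.144,.5245,.1275),):
    cv2.polylines(a,[proj(c,np.c_[x+.026*np.cos(t),y+.026*np.sin(t),0*t+z]).astype(int)],True,(0,255,0),1)
cv2.imwrite('pics/s3.png',cv2.resize(a[150:350,250:510],None,fx=2.5,fy=2.5,interpolation=cv2.INTER_CUBIC))
E
```

```text
d [0.1531 0.3574 0.0102] rv [  0.3   -0.22 -73.17] | p [0.5227 0.1284 0.2587] phi -28.17 q6 2.18 w 0.0857 t 7.45
```

View pics/s3.png

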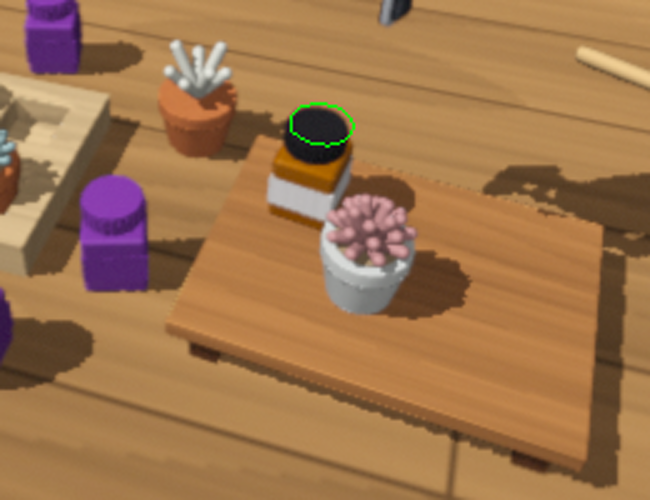

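The middle jar stands upright on the shelf, cap at (320,130), pot untouched. Next is the short jar.

servo_tool(
  series="0.013 0.03 0 0.1 0 -8 0; 0.028 0.066 0 0.1 0 -16 0; 0.045 0.105 0 0.1 0 -24 0; 0.062 0.145 0 0.2 0 -32 0; 0.079 0.184 0 0.2 0 -40 0",
)

```text
clock: 8.0
position: [0.5059, -0.07, 0.2583]
ee_rot: [0.001, 0.995, 0.102, 0.003]
contact_force: [1.2, -0.2, -1.0]
width: 0.0855
gripper_force: 0.0
```

```bash
python3 -c "
from h import *
go(.489,-.259,.25,45)"
```

```text
d [-0.0549  0.1817  0.0084] rv [  0.24  -0.29 -33.32] | p [ 0.5059 -0.07    0.2583] phi 11.68 q6 1.09 w 0.0855 t 8.0
```

servo_tool(
  series="-0.012 0.04 0.005 0.2 -0.2 -8 0; -0.025 0.082 0.008 0.2 -0.2 -16 0; -0.038 0.125 0.008 0.2 -0.3 -24 0; -0.049 0.162 0.008 0.2 -0.3 -32 0; -0.0549 0.1817 0.008 0.2 -0.3 -33.3 0",
)

```text
clock: 8.5
position: [0.4877, -0.2608, 0.2501]
ee_rot: [0.001, 0.925, 0.38, -0.001]
contact_force: [0.4, 0.1, 0.6]
width: 0.0854
gripper_force: 0.0
```

servo_tool(
  series="0 0 0.02 0 0 0 0.2; 0 0 0.06 0 0 0 0.2; 0 0 0.1 0 0 0 0.2; 0 0 0.13 0 0 0 0.2; 0 0 0.145 0 0 0 0.2",
)

```text
clock: 9.0
position: [0.4864, -0.2565, 0.1022]
ee_rot: [-0.002, 0.925, 0.38, -0.002]
contact_force: [-0.6, -0.1, 0.1]
width: 0.0682
gripper_force: 0.0
```

```bash
python3 -c "
from h import *
go(.489,-.259,.066,45)"
```

```text
d [0.0001 0.0038 0.0362] rv [-0.28  0.09 -0.38] | p [ 0.4864 -0.2565  0.1022] phi 44.62 q6 0.18 w 0.0682 t 9.0
```

servo_tool(
  series="0 0.002 0.015 0 0 0 0.2; 0 0.002 0.03 0 0 0 0.2; 0 0.002 0.036 0 0 0 0.2; 0 0.002 0.036 0 0 0 0.2",
)

```text
clock: 9.4
position: [0.489, -0.2587, 0.0683]
ee_rot: [-0.001, 0.925, 0.38, -0.001]
contact_force: [0.2, -0.3, -0.2]
width: 0.0687
gripper_force: 0.0
```

```bash
python3 -c "
from h import *
go(.489,-.259,.066,45)"
```

```text
d [-0.0002  0.0002  0.0023] rv [-0.11  0.07 -0.37] | p [ 0.489  -0.2587  0.0683] phi 44.63 q6 0.18 w 0.0687 t 9.4
```

servo_tool(
  series="0 0 0.002 0 0 0 0.5; 0 0 0.002 0 0 0 1; 0 0 0.002 0 0 0 1; 0 0 0.002 0 0 0 1; 0 0 0.002 0 0 0 1",
  squeeze=60,
)

```text
clock: 9.9
position: [0.4899, -0.2593, 0.0676]
ee_rot: [0.001, 0.925, 0.38, -0.0]
contact_force: [-0.2, -0.1, 5.1]
width: 0.0504
gripper_force: 61.9
```

servo_tool(
  series="0 0 0 0 0 7 1; 0 0 0 0 0 14 1; 0 0 0 0 0 20 1; 0 0 0 0 0 20 1",
)

```text
clock: 10.3
position: [0.4899, -0.2596, 0.0672]
ee_rot: [0.001, 0.977, 0.213, -0.0]
contact_force: [-0.3, -1.5, 2.2]
width: 0.0505
gripper_force: 61.7
```

```bash
python3 -c "
from h import *
go(.489,-.259,.066,45);s=manip.get_state();print(s['contact_force'],s['moment'],s['effort'][5])"
```

```text
d [-0.0006 -0.0009  0.0012] rv [  0.08   0.04 -20.36] | p [ 0.4899 -0.2596  0.0672] phi 24.64 q6 0.53 w 0.0505 t 10.3
[-0.32066811 -1.52538526  2.1761611 ] [-0.11105114 -0.01936068 -0.05749415] 0.39818462915718555
```

servo_tool(
  series="0 0 0 0 0 7 1; 0 0 0 0 0 14 1; 0 0 0.001 0 0 20 1; 0 0 0.001 0 0 20 1",
)

```text
clock: 10.7
position: [0.4902, -0.2602, 0.0665]
ee_rot: [0.001, 0.999, 0.041, 0.0]
contact_force: [0.2, -2.8, 4.1]
width: 0.0503
gripper_force: 62.1
```

```bash
python3 -c "
from h import *
go(.489,-.259,.066,45);s=manip.get_state();print(s['contact_force'],s['moment'],s['effort'][5])"
```

```text
d [-0.0011 -0.0013  0.0005] rv [ 1.700e-01  2.000e-02 -4.025e+01] | p [ 0.4902 -0.2602  0.0665] phi 4.75 q6 0.88 w 0.0503 t 10.7
[ 0.15439732 -2.82669718  4.06734442] [-0.44382594 -0.03006013 -0.04501853] 0.40857394225895405
```

servo_tool(
  series="0 0 0 0 0 7 1; 0 0 0 0 0 14 1; 0 0 0 0 0 20 1; 0 0 0 0 0 20 1",
)

```text
clock: 11.1
position: [0.4911, -0.2619, 0.0665]
ee_rot: [0.003, 0.992, -0.129, 0.002]
contact_force: [3.3, -5.2, 1.4]
width: 0.0502
gripper_force: 62.1
```

```bash
python3 -c "
from h import *
go(.489,-.259,.066,45);s=manip.get_state();print(s['contact_force'],s['moment'],s['effort'][5])"
```

```text
d [-0.0028 -0.0022  0.0005] rv [ 4.500e-01 -2.000e-02 -5.977e+01] | p [ 0.4911 -0.2619  0.0665] phi -14.77 q6 1.22 w 0.0502 t 11.1
[ 3.32030711 -5.16985178  1.41167051] [-0.89338064 -0.3838404   2.01648097] 2.3909005522727966
```

Stop felt (2.0 N m). Lifting.

servo_tool(
  series="0 0 0 0 0 -3 1; 0 0 -0.02 0 0 -3 1; 0 0 -0.06 0 0 -3 1; 0 0 -0.11 0 0 -3 1; 0 0 -0.16 0 0 -3 1",
)

```text
clock: 11.6
position: [0.4882, -0.2577, 0.2254]
ee_rot: [-0.001, 0.994, -0.106, -0.003]
contact_force: [0.6, -0.7, -3.4]
width: 0.0503
gripper_force: 67.9
```

```bash
python3 -c "
from h import *
go(.5,.02,.245,15);go(.52,.30,.245,25);s=manip.get_state();print(s['contact_force'],s['moment'])"
```

```text
d [-0.0469 -0.274  -0.0187] rv [ -0.19   0.29 -27.14] | p [ 0.4882 -0.2577  0.2254] phi -12.14 q6 1.17 w 0.0503 t 11.6
d [-0.0863 -0.5519 -0.0179] rv [ -0.22   0.27 -37.14] | p [ 0.4882 -0.2577  0.2254] phi -12.14 q6 1.17 w 0.0503 t 11.6
[ 0.61790885 -0.70156805 -3.4271096 ] [-0.02001237 -0.07720443 -0.01425716]
```

servo_tool(
  series="-0.004 -0.026 -0.01 0 0.2 0 1; -0.01 -0.064 -0.02 0 0.2 0 1; -0.017 -0.106 -0.02 0 0.2 0 1; -0.023 -0.148 -0.02 0 0.2 0 1; -0.03 -0.19 -0.02 0 0.2 0 1",
)

```text
clock: 12.1
position: [0.4996, -0.0648, 0.2444]
ee_rot: [-0.0, 0.994, -0.106, -0.0]
contact_force: [0.7, -0.6, -3.8]
width: 0.0499
gripper_force: 67.9
```

servo_tool(
  series="-0.006 -0.042 0 0 0 0 1; -0.013 -0.084 0 0 0 0 1; -0.02 -0.126 0 0 0 0 1; -0.026 -0.168 0 0 0 0 1; -0.032 -0.208 0 0 0 0 1",
)

```text
clock: 12.6
position: [0.5126, 0.1451, 0.244]
ee_rot: [0.001, 0.994, -0.106, -0.001]
contact_force: [0.3, -0.7, -3.7]
width: 0.0504
gripper_force: 67.9
```

```bash
python3 -c "
from h import *
go(.52,.30,.1065)"
```

```text
d [-0.0252 -0.1532  0.1373] rv [0.08 0.06 0.  ] | p [0.5126 0.1451 0.244 ] phi -12.12 q6 1.93 w 0.0504 t 12.6
```

servo_tool(
  series="-0.0066 -0.04 0 0 0 0 1; -0.0132 -0.08 0 0 0 0 1; -0.019 -0.115 0 0 0 0 1; -0.0235 -0.142 0.015 0 0 0 1; -0.0252 -0.1532 0.04 0 0 0 1",
)

```text
clock: 13.1
position: [0.5223, 0.3015, 0.2048]
ee_rot: [-0.001, 0.995, -0.104, 0.001]
contact_force: [0.3, -0.8, -3.6]
width: 0.05
gripper_force: 67.6
```

servo_tool(
  series="0 0 0.03 0 0 0 1; 0 0 0.06 0 0 0 1; 0 0 0.08 0 0 0 1; 0 0 0.088 0 0 0 1; 0 0 0.091 0 0 0 1",
)

```text
clock: 13.6
position: [0.5215, 0.2976, 0.1126]
ee_rot: [0.001, 0.994, -0.107, -0.001]
contact_force: [-0.0, -0.6, -2.8]
width: 0.05
gripper_force: 67.7
```

```bash
python3 -c "
from h import *
go(.52,.30,.1065)"
```

```text
d [-0.002  -0.0021  0.0061] rv [0.16 0.04 0.  ] | p [0.5215 0.2976 0.1126] phi -12.27 q6 2.19 w 0.05 t 13.6
```

servo_tool(
  series="0 0 0.0015 0 0 0 1; 0 0 0.003 0 0 0 1; 0 0 0.0045 0 0 0 1; 0 0 0.006 0 0 0 1; 0 0 0.006 0 0 0 1",
)

```text
clock: 14.1
position: [0.5234, 0.2981, 0.109]
ee_rot: [0.0, 0.994, -0.108, 0.002]
contact_force: [-0.5, 0.1, -1.6]
width: 0.05
gripper_force: 67.9
```

servo_tool(
  series="0 0 0.001 0 0 0 1; 0 0 0.0015 0 0 0 1; 0 0 0.0015 0 0 0 1",
)

```text
clock: 14.4
position: [0.524, 0.2979, 0.1082]
ee_rot: [0.0, 0.994, -0.108, 0.003]
contact_force: [0.8, -3.1, 5.4]
width: 0.0501
gripper_force: 68.6
```

Seated with 5 N. Releasing and going up.

servo_tool(
  series="0 0 0 0 0 0 0.6; 0 0 0 0 0 0 0.2; 0 0 0 0 0 0 0.1; 0 0 0 0 0 0 0.1",
)

```text
clock: 14.8
position: [0.5224, 0.2981, 0.1065]
ee_rot: [0.0, 0.994, -0.108, 0.001]
contact_force: [-0.3, 0.1, 0.0]
width: 0.0767
gripper_force: 0.0
```

servo_tool(
  series="0 0 -0.01 0 0 0 0.1; 0 0 -0.03 0 0 0 0.1; 0 0 -0.06 0 0 0 0; 0 0 -0.1 0 0 0 0; 0 0 -0.15 0 0 0 0",
)

```text
clock: 15.3
position: [0.5213, 0.2978, 0.2572]
ee_rot: [0.001, 0.994, -0.108, -0.0]
contact_force: [0.9, 0.7, 1.1]
width: 0.085
gripper_force: 0.0
```

```bash
python3 -c "
from h import *
go(.585,-.257,.27,45)"
```

```text
d [ 0.181   0.5283 -0.0114] rv [  0.13   0.09 -57.37] | p [0.5213 0.2978 0.2572] phi -12.37 q6 2.19 w 0.085 t 15.3
```

servo_tool(
  series="0.014 0.042 -0.01 0 0 -7 0; 0.029 0.084 -0.01 0 0 -14 0; 0.044 0.128 -0.01 0 0 -21 0; 0.058 0.17 -0.01 0 0 -28 0; 0.072 0.212 -0.01 0 0 -35 0",
)

```text
clock: 15.8
position: [0.5472, 0.0741, 0.2681]
ee_rot: [0.001, 0.98, 0.199, 0.002]
contact_force: [1.0, 0.5, 1.2]
width: 0.0854
gripper_force: 0.0
```

```bash
python3 -c "
from h import *
go(.585,-.257,.27,45)"
```

```text
d [-0.0943  0.3197 -0.0014] rv [  0.17  -0.14 -22.06] | p [0.5472 0.0741 0.2681] phi 22.94 q6 1.18 w 0.0854 t 15.8
```

servo_tool(
  series="-0.012 0.042 0 0 0 -5 0; -0.025 0.084 0 0 0 -10 0; -0.037 0.126 0 0.2 -0.1 -15 0; -0.05 0.168 0 0.2 -0.1 -20 0; -0.062 0.21 0 0.2 -0.1 -22 0",
)

```text
clock: 16.3
position: [0.5708, -0.1437, 0.2683]
ee_rot: [-0.0, 0.925, 0.381, 0.0]
contact_force: [0.7, -0.7, 0.8]
width: 0.086
gripper_force: 0.0
```

```bash
python3 -c "
from h import *
go(.585,-.257,.27,45)"
```

```text
d [-0.0697  0.0905 -0.0018] rv [-0.03 -0.03 -0.25] | p [ 0.5708 -0.1437  0.2683] phi 44.75 q6 0.42 w 0.086 t 16.3
```

servo_tool(
  series="-0.025 0.033 0 0 0 0 0.1; -0.053 0.069 0 0 0 0 0.2; -0.0697 0.0905 0.02 0 0 0 0.2; -0.0697 0.0905 0.06 0 0 0 0.2; -0.0697 0.0905 0.1 0 0 0 0.2",
)

```text
clock: 16.8
position: [0.5853, -0.257, 0.1674]
ee_rot: [0.001, 0.926, 0.379, 0.001]
contact_force: [0.2, 0.5, 0.0]
width: 0.0681
gripper_force: 0.0
```

servo_tool(
  series="0 0 0.02 0 0 0 0.2; 0 0 0.04 0 0 0 0.2; 0 0 0.05 0 0 0 0.2; 0 0 0.05 0 0 0 0.2",
)

```text
clock: 17.2
position: [0.584, -0.2548, 0.1163]
ee_rot: [-0.002, 0.925, 0.38, -0.001]
contact_force: [-0.8, 0.1, 0.8]
width: 0.0683
gripper_force: 0.0
```

```bash
python3 -c "
from h import *
go(.585,-.257,.09,45)"
```

```text
d [-0.0008  0.0023  0.0263] rv [-0.22  0.04 -0.37] | p [ 0.584  -0.2548  0.1163] phi 44.63 q6 0.27 w 0.0683 t 17.2
```

servo_tool(
  series="0 0.001 0.012 0 0 0 0.2; 0 0.001 0.024 0 0 0 0.2; 0 0.001 0.026 0 0 0 0.2; 0 0.001 0.026 0 0 0 0.2",
)

```text
clock: 17.6
position: [0.5851, -0.2558, 0.0909]
ee_rot: [-0.001, 0.925, 0.38, -0.001]
contact_force: [0.4, -0.9, 0.5]
width: 0.0685
gripper_force: 0.0
```

servo_tool(
  series="0 0 0.001 0 0 0 0.5; 0 0 0.001 0 0 0 1; 0 0 0.001 0 0 0 1; 0 0 0.001 0 0 0 1; 0 0 0.001 0 0 0 1",
  squeeze=60,
)

```text
clock: 18.1
position: [0.5861, -0.2565, 0.0911]
ee_rot: [0.0, 0.925, 0.38, 0.0]
contact_force: [1.2, -0.8, 2.4]
width: 0.0506
gripper_force: 62.0
```

servo_tool(
  series="0 0 0 0 0 6 1; 0 0 0 0 0 12 1; 0 0 0 0 0 16 1; 0 0 0 0 0 16 1",
)

```text
clock: 18.5
position: [0.5868, -0.2571, 0.091]
ee_rot: [0.002, 0.968, 0.25, 0.001]
contact_force: [3.3, -2.6, 2.1]
width: 0.05
gripper_force: 62.0
```

```bash
python3 -c "
from h import *
go(.585,-.257,.09,45);s=manip.get_state();print(s['contact_force'],s['moment'],s['effort'][5])"
```

```text
d [-0.0015 -0.001   0.001 ] rv [ 1.900e-01  1.000e-02 -1.602e+01] | p [ 0.5868 -0.2571  0.091 ] phi 28.98 q6 0.55 w 0.05 t 18.5
[ 3.34725333 -2.61237204  2.13032411] [-0.36873613 -0.65044847  2.09736919] 2.4285925179719925
```

Immediate stop (2.1 N m within the recess slack), so the tall cap is tight. Lifting.

servo_tool(
  series="0 0 0 0 0 -3 1; 0 0 -0.02 0 0 -3 1; 0 0 -0.07 0 0 -3 1; 0 0 -0.12 0 0 -3 1; 0 0 -0.17 0 0 -3 1",
)

```text
clock: 19.0
position: [0.5838, -0.2548, 0.2601]
ee_rot: [-0.003, 0.962, 0.272, -0.002]
contact_force: [1.4, -0.3, -3.5]
width: 0.0505
gripper_force: 69.8
```

```bash
python3 -c "
from h import *
go(.645,.31,.265)"
```

```text
d [ 0.348  -0.449  -0.0025] rv [-0.41  0.14 -0.  ] | p [ 0.5838 -0.2548  0.2601] phi 31.6 q6 0.5 w 0.0505 t 19.0
```

servo_tool(
  series="0.015 -0.02 0 0 0 0 1; 0.04 -0.0516 0 0 0 0 1; 0.066 -0.085 0 0 0 0 1; 0.092 -0.119 0 0 0 0 1; 0.118 -0.152 0 0 0 0 1",
)

```text
clock: 19.5
position: [0.6043, -0.0625, 0.2589]
ee_rot: [-0.002, 0.962, 0.272, -0.002]
contact_force: [0.9, -0.3, -1.7]
width: 0.0505
gripper_force: 69.9
```

servo_tool(
  series="0.026 -0.034 0 0 0 0 1; 0.052 -0.067 0 0 0 0 1; 0.078 -0.1 0 0 0 0 1; 0.104 -0.134 0 0 0 0 1; 0.13 -0.168 0 0 0 0 1",
)

```text
clock: 20.0
position: [0.6269, 0.1482, 0.2589]
ee_rot: [-0.001, 0.962, 0.272, -0.003]
contact_force: [0.6, -0.7, -3.6]
width: 0.0498
gripper_force: 69.9
```

```bash
python3 -c "
from h import *
go(.645,.31,.131)"
```

```text
d [ 0.1008 -0.1278  0.1279] rv [-0.24  0.29 -0.  ] | p [0.6269 0.1482 0.2589] phi 31.6 q6 1.14 w 0.0498 t 20.0
```

servo_tool(
  series="0.026 -0.033 0 -0.2 0.3 0 1; 0.052 -0.066 0 -0.2 0.3 0 1; 0.078 -0.099 0 -0.2 0.3 0 1; 0.096 -0.121 0 -0.2 0.3 0 1; 0.1008 -0.1278 0.01 -0.2 0.3 0 1",
)

```text
clock: 20.5
position: [0.6466, 0.3118, 0.2496]
ee_rot: [-0.001, 0.962, 0.274, 0.002]
contact_force: [0.9, 0.1, -2.2]
width: 0.0499
gripper_force: 69.7
```

servo_tool(
  series="0 0 0.03 0 0 0 1; 0 0 0.065 0 0 0 1; 0 0 0.095 0 0 0 1; 0 0 0.108 0 0 0 1; 0 0 0.112 0 0 0 1",
)

```text
clock: 21.0
position: [0.6464, 0.3068, 0.1357]
ee_rot: [0.001, 0.962, 0.272, -0.001]
contact_force: [-0.4, 0.8, -3.6]
width: 0.0498
gripper_force: 69.9
```

```bash
python3 -c "
from h import *
go(.645,.31,.131);a=snap('scene');cv2.imwrite('pics/s4.png',cv2.resize(a[150:350,310:510],None,fx=3,fy=3,interpolation=cv2.INTER_CUBIC))"
```

```text
d [ 0.0005 -0.0035  0.0047] rv [0.07 0.1  0.  ] | p [0.6464 0.3068 0.1357] phi 31.58 q6 1.37 w 0.0498 t 21.0
```

View pics/s4.png

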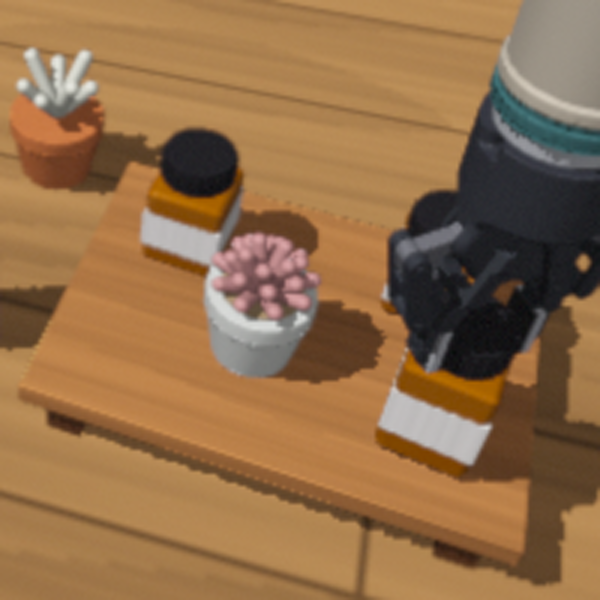

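The tall jar's base (crop 440,430) is just over the shelf, inside its right edge at x≈530, and the others stand upright. Lowering slowly.

servo_tool(
  series="0 0 0.0015 0 0 0 1; 0 0 0.003 0 0 0 1; 0 0 0.004 0 0 0 1; 0 0 0.005 0 0 0 1; 0 0 0.005 0 0 0 1",
)

```text
clock: 21.55
position: [0.6484, 0.3082, 0.1342]
ee_rot: [0.001, 0.962, 0.273, 0.003]
contact_force: [-0.0, -0.9, -3.1]
width: 0.0504
gripper_force: 69.9
```

servo_tool(
  series="0 0 0.001 0 0 0 1; 0 0 0.002 0 0 0 1; 0 0 0.002 0 0 0 1",
)

```text
clock: 21.85
position: [0.6484, 0.3081, 0.1317]
ee_rot: [0.001, 0.962, 0.273, 0.003]
contact_force: [-0.0, 0.4, -1.6]
width: 0.0502
gripper_force: 69.9
```

servo_tool(
  series="0 0 0.001 0 0 0 1; 0 0 0.0015 0 0 0 1; 0 0 0.0015 0 0 0 1",
)

```text
clock: 22.15
position: [0.6489, 0.3081, 0.1312]
ee_rot: [0.001, 0.962, 0.272, 0.003]
contact_force: [0.4, -0.9, 2.1]
width: 0.05
gripper_force: 70.3
```

Seated. Releasing and going up.

servo_tool(
  series="0 0 0 0 0 0 0.6; 0 0 0 0 0 0 0.2; 0 0 0 0 0 0 0.1; 0 0 0 0 0 0 0.1",
)

```text
clock: 22.55
position: [0.6482, 0.3083, 0.1299]
ee_rot: [0.0, 0.962, 0.273, 0.002]
contact_force: [0.3, 0.2, -0.2]
width: 0.0766
gripper_force: 0.0
```

servo_tool(
  series="0 0 -0.01 0 0 0 0.1; 0 0 -0.03 0 0 0 0.1; 0 0 -0.06 0 0 0 0; 0 0 -0.1 0 0 0 0; 0 0 -0.14 0 0 0 0",
)

```text
clock: 23.05
position: [0.6473, 0.3081, 0.272]
ee_rot: [0.0, 0.962, 0.273, 0.003]
contact_force: [0.7, 1.2, 0.5]
width: 0.0855
gripper_force: 0.0
```

servo_tool(
  series="-0.03 0.02 0 0 0 0 0; -0.07 0.04 0 0 0 0 0; -0.11 0.06 0 0 0 0 0; -0.14 0.08 0 0 0 0 0; -0.14 0.08 0 0 0 0 0",
)

```text
clock: 23.55
position: [0.5682, 0.163, 0.2713]
ee_rot: [0.002, 0.963, 0.271, 0.002]
contact_force: [0.0, 0.1, 0.1]
width: 0.0857
gripper_force: 0.0
```

```bash
python3 -c "
from h import *
a=snap('side');b=snap('scene');o=np.hstack([cv2.resize(a[220:400,130:380],(400,288)),cv2.resize(b[170:350,290:540],(400,288))]);cv2.imwrite('pics/f.png',o)
sc=cam('scene');go(0.6,.2,.25)"
```

```text
d [ 0.0426 -0.0134  0.0213] rv [ 0.15 -0.42 -0.  ] | p [0.5706 0.1663 0.271 ] phi 31.55 q6 1.19 w 0.0855 t 23.65
```

View pics/f.png

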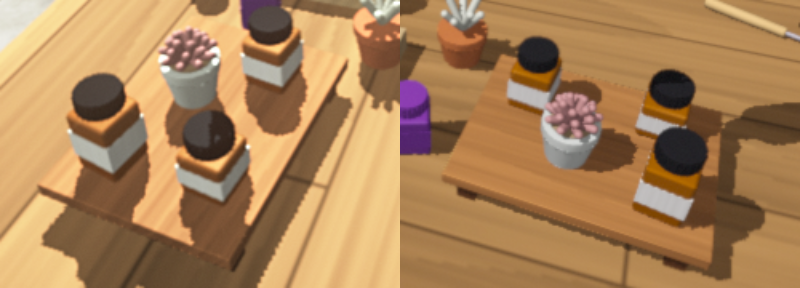

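All three jars stand upright, wholly on the shelf, with the pots undisturbed and the gripper clear.

```bash
python3 -c "
from h import *
print(manip.sign_off())"
```

```text
the job is handed in; nothing more can be done
None
```

I handed the job in at about 24 s: all three jars stand upright on the shelf and released. The middle and short caps were loose and I screwed them to the stop; the tall cap was already tight. The plants look unmoved; no verdict came back.

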